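# Pump up the curing pot

## Robot

A 6-joint arm with a two-finger parallel gripper is mounted at the origin on a cart in front of the work surface, level with it; the furniture and walls round the work are solid. World frame = base frame: x ahead of the robot, y to its left, z up, the work surface at z = 0. Lengths are in m, angles in rad, forces in N, time in s.
With the tool pointing down it reaches from about 0.3 to 0.775 m from the base axis. Payload 14.6 kg.
Tool frame: the origin (TCP) lies at the very end of the fingers, on their centre line; the grasp point (between the pads) lies 19 mm behind it; z points along the fingers, y is the line along which they close (so a half turn about z gives the same grasp; the last joint's range is limited). The gripper opens to 94 mm and grips with 3 to 60 N. Pads are 16 mm wide; open, the fingers measure 119 mm over their backs; the gripper's body (75 mm by 177 mm) begins 78 mm behind the grasp point.
Start: joints at [1.045, 0.3, 1.521, -0, 1.321, -0.067], TCP at [0.244, 0.493, 0.205] pointing down, gripper open.
Joint ranges: [-3.03, 3.03], [-0.79, 2.21], [0.23, 2.52], [-1.04, 4.18], [0, 3.07], [-2.55, 2.55]. Speed limits (rad/s): [2.22, 2.22, 2.57, 3.14, 3.14, 3.14].

## Interface

Orientations are given as [roll, pitch, yaw] about the fixed x, y, z axes, in that order (R = Rz(yaw) Ry(pitch) Rx(roll)).
In Python, from station import ctrl gives the robot as it stands.
- The arm moves only by the tool carry_out, never from a script. Its argument "motion" is text: rows parted by semicolons, each of 7 numbers parted by spaces: the shift along the world's x, y, z in m, then the turn, a rotation vector about the world's x, y, z in degrees, then the closure in counts, from 0 (fully open) to 255 (shut). In form: dx dy dz wx wy wz hand; .... A call has 1 to 20 rows; each row shifts and turns the commanded pose from where the row before left it; what a row does not reach is not made up. A row lasts 1/12 s, in which the tool goes at most 41.7 mm and 7.16 degrees, less where a joint would pass 70% of its speed; a pose out of reach is approached as far as the arm can. A call is refused whole if a number of a shift passes 0.0417 or a number of a turn 7.16, either way. A call with a gripper value outside its range is refused whole. The fingers move at their own pace and stop on an object; "grip_force" is the grip in N (left out, the last holds). Time passes only in rows, so rows that do not move let the fingers close. It gives the time, the measured TCP pose, the force, the opening and the grip force at its end, in the units of the state.
- ctrl.get_obs(): the state, without advancing time (a new reading comes with each control period).
- ctrl.camera(name): name is "scene" or "side" or "wrist"; returns a dict with "pixels" (480x640x3 uint8, red, green, blue), "range_z" (480x640 float32, m along the optical axis (not along the pixel's ray), 0 where there is no reading), "K" (3x3 intrinsics, pixels), "position" and "attitude" of the camera in the world. Camera axes: x right, y up, looking along -z (the intrinsics and any distortion apply to the point x, -y, -z); pixel columns grow to the right and rows downward; lengths in m; the calibration is good to about 2 mm. A picture is of the moment at which its call begins.
- ctrl.hand_in(): hands the job in; it is judged then, once.
The state is a dict: "time_s": time; "qpos": joint angles; "joint_vel": joint speeds; "tau": joint torques, N m; "ee_pos": TCP position; "eef_rot": TCP orientation; "force": force on the tool from outside, world axes, zero at the start; "moment": the same for the moment, N m; "grip_width": finger opening in m; "grip_force": force on a finger pad.
Only numpy, scipy, OpenCV 4.12 (cv2) and the standard library are available. Lean on these libraries where they do the work, as an engineer would, in place of code of your own. Each camera call takes 0.05 s, during which the arm holds its last target. There are 200 camera calls.

## Task

Of the two hand-pumped curing pots, one already has its pressure pin standing out of the lid and the other does not. With the fingertips, press the black plunger of the pot whose pin is still low all the way down and let it come all the way up again, stroke after stroke, until that pot's pin stands fully out, then let the plunger rise and move clear. Do not touch the pins themselves, leave the other pot's plunger alone, and do not shift or pick up the things standing around.

Things in the scene. Friction and masses are not known exactly. Their poses are not given: they have to be found in the camera images.
- pot: The curing pot to pump up: a fixed round aluminium pot, 118 mm across its grey lid (128 mm over the clamps). Origin: centre of its underside, z up. Lid top at 95 mm. Mid-lid stands the pump: a steel barrel, 22 mm across, up to 124 mm, above it the black plunger knob. The pin rises through a small steel boss 38 mm from the middle, at the pot's -x side; opposite, a 9 mm high brass vent stud.
- plunger (a joint): The pot's plunger: 0 = up (at rest), grows as it is pressed, 0.020 m = fully down. A spring pushes it back up (5 N at the top, 9 N at the bottom); lifting the pin adds about 3 N, so a stroke takes up to about 13 N. It must come back to the top (below 0.002 m) between strokes to take hold again.
- plunger_top (a point): Middle of the flat top of the black plunger knob, 32 mm across and 11 mm thick; 165 mm above the bench with the plunger up, 145 mm when fully down. The point moves with the knob.
- pin_lift (a joint): How far the pot's pressure pin is out, in m: 0 = in, 0.036 = fully out (its stop). Starts between 0 and 0.012. Each full stroke of the plunger raises it by about 8 mm (the first by 5 to 10 mm, the last by what is left), a short stroke by less; it stays put between strokes. 3 to 5 full strokes are needed; strokes after that do nothing.
- pin_tip (a point): Top of the pot's pressure pin, a steel pin 9 mm across: 2 mm above its boss (102 mm above the bench) when in, 138 mm above the bench when fully out. It moves with the pin.
- pin: The pressure pin of the pot itself, 9 mm across; its origin lies on its axis, 7.5 mm below its tip. It must not be touched.
- spare_pot: The other curing pot, the same in shape and size, already pumped up: its pin stands 38 mm above its boss and does not move. Fixed to the bench. Origin and axes as for the first pot.
- spare_plunger (a joint): The other pot's plunger: 0 = up, 0.020 m = fully down. To be left alone.
- spare_pin: The pressure pin of the other pot, 9 mm across; its origin lies on its axis, 7.5 mm below its tip. It must not be touched.
- cast_tan: Loose tan dental cast, 54x58x34 mm, left of the pots. Origin: centre of its underside. To be left alone.
- mix_cup: Loose pale rubber mixing cup, 52 mm across and 50 mm high, behind the pots. Origin: centre of its underside. To be left alone.
- plaster_block: Loose white plaster block, 30x34x24 mm, between the two pots. Origin: centre of its underside. To be left alone.
Not all that is in view belongs to the job. Leave any green look-alike of the pot alone.

How it is judged:
By the outcome, as a careful person would: the job done as asked, in the order asked, and still so for the second after the job is handed in, with the robot touching nothing.
It also fails if it takes over 48 s, if anything falls off the work surface, if the arm or the gripper's body presses on something with over 40 N, if the wrist force passes 120 N, or if a joint passes its speed limit or range.

## Working session

There is one attempt and no reset: what is moved stays moved. The work goes in short steps, Python scripts to look and compute and a tool call to move; the robot and the scene stay as the last step left them, time stands still between calls to the robot, and variables do not carry over. Pictures are saved under pics/ and viewed, at most 10 in all, crops included, and the job is handed in when it is done.

Besides the shell and the picture viewer there is one more tool, called as name(argument=value, ...), one argument or row to a line, values as JSON. carry_out: Moves the arm, as the interface text tells. Its arguments: {"type":"object","properties":{"motion":{"type":"string"},"grip_force":{"type":"number"}},"required":["motion"]}

```bash
mkdir -p pics; cat > h.py <<'E'
import numpy as np, cv2
from station import ctrl
def shot(n,fn=None):
    c=ctrl.camera(n)
    np.savez(''+(fn or n)+'.npz',**{k:np.array(v) for k,v in c.items()})
    if fn: cv2.imwrite(f'pics/{fn}.png',c['pixels'][:,:,::-1])
    return c
E
python3 - <<'E'
from h import *
for n in ('scene','side'):
    c=shot(n,n+'1'); print(n,c['K'],c['position'],c['attitude'],[k for k in c])
o=ctrl.get_obs();print(o)
E
```

```text
scene [[577.70540607   0.         327.79891294]
 [  0.         577.70540607 238.80432719]
 [  0.           0.           1.        ]] [-0.02131611 -0.56945464  0.81458521] [ 0.85027772 -0.01218492 -0.69510971] ['pixels', 'range_z', 'K', 'position', 'attitude']
side [[438.31737305   0.         328.09135806]
 [  0.         438.31737305 244.21924001]
 [  0.           0.           1.        ]] [ 0.35780801 -0.6800676   0.67496184] [ 0.90746604 -0.01987576 -0.1359994 ] ['pixels', 'range_z', 'K', 'position', 'attitude']
{'time_s': 0.1, 'qpos': array([ 1.04538298e+00,  3.00392336e-01,  1.52150005e+00, -3.31404142e-05,
        1.32068579e+00, -6.66230428e-02]), 'joint_vel': array([-0.00026182, -0.00090784, -0.00055448,  0.00099448, -0.00135899,
       -0.00106938]), 'tau': array([ 1.40929274e-04, -5.32643723e+01, -3.53286695e+01,  7.08794896e-02,
        2.34754389e-02, -9.21180367e-05]), 'ee_pos': array([0.24348403, 0.49291841, 0.20496381]), 'eef_rot': array([-3.14060718e+00, -3.35802887e-05,  2.68281055e+00]), 'force': array([0.12553501, 0.69148684, 0.31382223]), 'moment': array([ 0.00252684,  0.04564659, -0.03944093]), 'grip_force': 0.0, 'grip_width': 0.09420127930052756}
```

View pics/scene1.png

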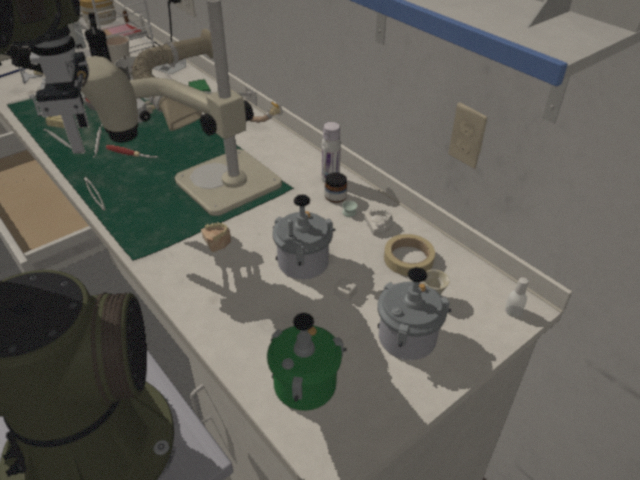

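View pics/side1.png

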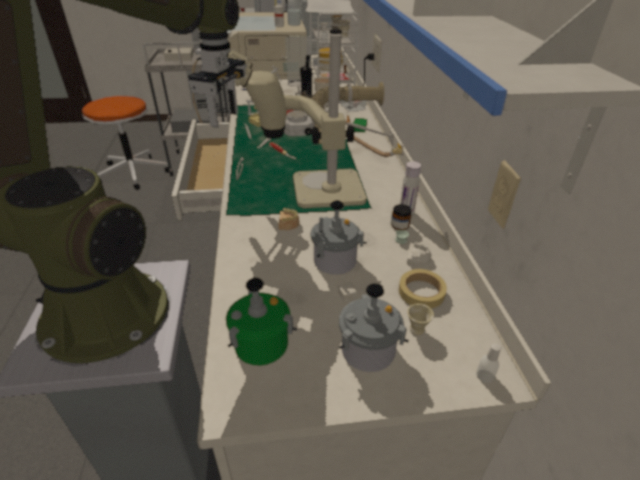

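The scene view shows two grey pots, with knobs at about (302,200) and (417,274), and a green look-alike at (304,321). In the side view their knobs are at (337,206), (375,290) and (255,285). The tan cast is left of the pots, and a white block lies between them at about (347,287). Next I'll enlarge the pots and triangulate the knobs.

```bash
cat >> h.py <<'E'
from scipy.spatial.transform import Rotation as R
def load(fn): return dict(np.load(''+fn+'.npz'))
def rays(c,uv):
    uv=np.atleast_2d(np.array(uv,float)); K=c['K']
    d=np.c_[(uv[:,0]-K[0,2])/K[0,0],-(uv[:,1]-K[1,2])/K[1,1],-np.ones(len(uv))]
    return c['position'],d@R.from_euler('xyz',c['attitude']).as_matrix().T
def plane(c,uv,z):
    p,d=rays(c,uv); return p+d*((z-p[2])/d[:,2:3])
def depthpt(c,uv):
    p,d=rays(c,uv); uv=np.atleast_2d(uv).astype(int); return p+d*c['range_z'][uv[:,1],uv[:,0]][:,None]
def proj(c,P):
    q=(np.atleast_2d(P)-c['position'])@R.from_euler('xyz',c['attitude']).as_matrix(); K=c['K']
    return np.c_[K[0,2]-K[0,0]*q[:,0]/q[:,2],K[1,2]+K[1,1]*q[:,1]/q[:,2]]
def tri(c1,u1,c2,u2):
    p,d=rays(c1,u1);q,e=rays(c2,u2);d=d[0];e=e[0]
    s=np.linalg.lstsq(np.c_[d,-e],q-p,rcond=None)[0]
    a=p+s[0]*d;b=q+s[1]*e
    return (a+b)/2,np.linalg.norm(a-b)
def dark(c,box,thr=45):
    x0,y0,x1,y1=box; m=(c['pixels'][y0:y1,x0:x1].max(2)<thr).astype(np.uint8)
    n,l,s,ce=cv2.connectedComponentsWithStats(m); i=1+np.argmax(s[1:,4])
    return ce[i]+[x0,y0],s[i]+np.array([x0,y0,0,0,0])
E
python3 - <<'E'
from h import *
a,b=load('scene1'),load('side1')
for nm,bs,bd in (('A',(285,190,320,212),(325,198,350,212)),('B',(400,262,435,288),(360,282,390,300)),('G',(288,310,320,332),(242,276,270,294))):
    u,s=dark(a,bs);v,t=dark(b,bd); P,e=tri(a,u,b,v)
    print(nm,u,s,v,t,P.round(4),'miss',round(e,4),'depth',depthpt(a,u).round(3),depthpt(b,v).round(3))
im=lambda c,x,y,w,h:cv2.resize(c['pixels'][y:y+h,x:x+w,::-1],(400,300),interpolation=cv2.INTER_CUBIC)
t=np.vstack([np.hstack([im(a,255,185,100,75),im(a,363,260,100,75)]),np.hstack([im(b,287,190,100,75),im(b,325,275,100,75)])])
cv2.imwrite('pics/crop1.png',cv2.convertScaleAbs(t,alpha=1.4,beta=20))
E
```

```text
A [301.55963303 200.28440367] [295 196  14  10 109] [336.5443038  205.37974684] [331 201  12   9  79] [0.4964 0.1154 0.1545] miss 0.0036 depth [[0.49  0.106 0.166]] [[0.494 0.103 0.16 ]]
B [417.15625    274.52083333] [408 268  19  14 192] [374.37341772 290.25949367] [367 284  16  14 158] [ 0.519  -0.159   0.1581] miss 0.0017 depth [[ 0.514 -0.162  0.165]] [[ 0.517 -0.165  0.163]]
G [303.04428044 321.5202952 ] [294 313  20  18 271] [254.3125 284.4875] [247 278  16  14 160] [ 0.3175 -0.1184  0.1551] miss 0.0015 depth [[ 0.313 -0.124  0.165]] [[ 0.318 -0.128  0.163]]
```

View pics/crop1.png

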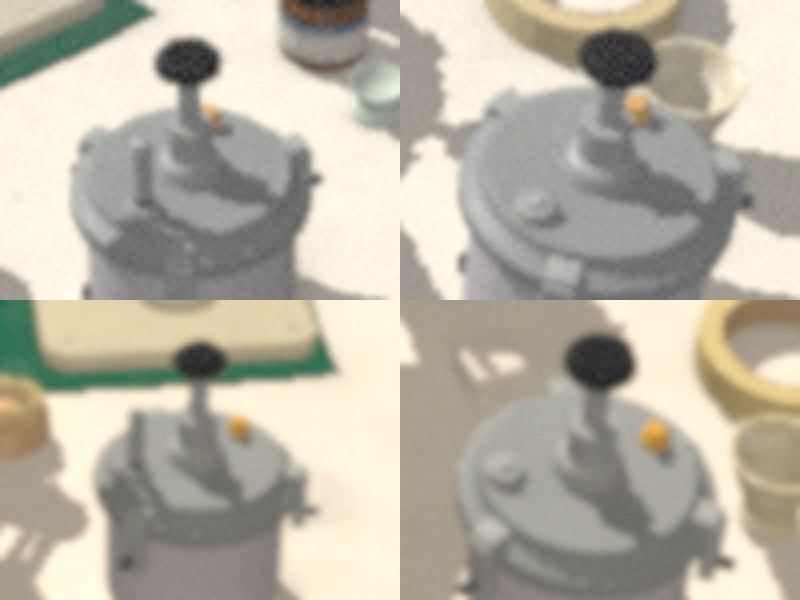

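Pot A, on the left, has its pin standing tall. Pot B, on the right, has a low pin at scene (417,311), so B is the target, with its knob near (0.516, -0.161, 0.164). Before moving I'll check where the tall obstacles are.

```bash
python3 - <<'E'
from h import *
a,b=load('scene1'),load('side1')
print(depthpt(a,[(122,130),(105,75),(175,48),(245,112),(216,40),(222,180),(270,108),(275,117),(560,70),(470,30),(215,235)]).round(3))
print(depthpt(b,[(267,100),(300,105),(335,60),(450,60),(480,85)]).round(3))
# knob B: dark centroid cast onto plane at top / mid height
for c,bx in ((a,(400,262,435,288)),(b,(360,282,390,300))):
    u,s=dark(c,bx); print(plane(c,u,.162).round(4))
# low pin / vent check, pot B
print('pin/vent',depthpt(a,[(398,311),(422,286)]).round(3),'boss',depthpt(b,[(350,317),(388,309)]).round(3))
E
```

```text
[[ 0.361  0.605  0.13 ]
 [ 0.35   0.589  0.272]
 [ 0.681  0.947  0.124]
 [ 0.568  0.407  0.19 ]
 [ 0.52   0.411  0.361]
 [ 0.5    0.424  0.03 ]
 [ 0.765  0.603  0.049]
 [ 0.787  0.614  0.01 ]
 [ 0.593 -0.259  0.523]
 [ 0.592 -0.125  0.529]
 [ 0.387  0.272  0.025]]
[[ 0.362  0.58   0.222]
 [ 0.458  0.598  0.198]
 [ 0.529  0.403  0.377]
 [ 0.592 -0.127  0.52 ]
 [ 0.593 -0.218  0.519]]
[[ 0.5166 -0.1606  0.162 ]]
[[ 0.5172 -0.1641  0.162 ]]
pin/vent [[ 0.479 -0.162  0.103]
 [ 0.55  -0.149  0.105]] boss [[ 0.48  -0.161  0.098]
 [ 0.551 -0.151  0.099]]
```

The blue shelf edge is at x≈0.593, z≈0.52, close to where the wrist will be. I'll measure how wide the hand and wrist are above the TCP from the depth data before committing.

```bash
python3 - <<'E'
from h import *
P=[]
for n in ('scene1','side1'):
    c=load(n); v,u=np.nonzero(c['range_z']>0); P.append(depthpt(c,np.c_[u,v]))
P=np.vstack(P); o=ctrl.get_obs(); q=P-o['ee_pos']
Rm=R.from_euler('xyz',o['eef_rot']).as_matrix(); t=q@Rm   # tool frame
r=np.array([np.cos(1.045),np.sin(1.045)]); rad=q[:,:2]@r; tan=q[:,:2]@[-r[1],r[0]]
k=(np.abs(rad)<.2)&(np.abs(tan)<.15)
for z in np.arange(0,.5,.03):
    m=k&(q[:,2]>=z)&(q[:,2]<z+.03)
    if m.sum()>5: print(round(z,2),m.sum(),'rad',rad[m].min().round(3),rad[m].max().round(3),'tan',tan[m].min().round(3),tan[m].max().round(3),'tx',t[m,0].min().round(3),t[m,0].max().round(3),'ty',t[m,1].min().round(3),t[m,1].max().round(3))
m=(P[:,2]>.35)&(P[:,0]>.55)&(P[:,1]<.0)&(P[:,1]>-.35)
print('shelf', [ (round(z,2),P[m&(abs(P[:,2]-z)<.02)][:,0].min().round(3)) for z in np.arange(.36,.7,.04) if (m&(abs(P[:,2]-z)<.02)).any()])
print(Rm.round(2))
E
```

```text
0.0 1558 rad -0.065 0.2 tan -0.15 0.022 tx -0.162 0.011 ty -0.066 0.194
0.03 1404 rad -0.066 0.199 tan -0.085 0.021 tx -0.095 0.014 ty -0.066 0.195
0.06 1326 rad -0.065 0.2 tan -0.071 0.069 tx -0.081 0.061 ty -0.065 0.199
0.09 1407 rad -0.091 0.199 tan -0.044 0.085 tx -0.038 0.079 ty -0.092 0.201
0.12 2493 rad -0.093 0.192 tan -0.043 0.133 tx -0.038 0.125 ty -0.093 0.196
0.15 931 rad -0.046 0.095 tan -0.039 0.102 tx -0.037 0.095 ty -0.046 0.101
0.18 1327 rad -0.047 0.033 tan -0.04 0.036 tx -0.04 0.037 ty -0.047 0.031
0.21 619 rad -0.129 0.029 tan -0.061 0.026 tx -0.061 0.027 ty -0.13 0.025
0.24 1519 rad -0.184 0.032 tan -0.065 0.03 tx -0.064 0.038 ty -0.185 0.028
0.27 1407 rad -0.2 0.038 tan -0.064 0.023 tx -0.064 0.036 ty -0.203 0.034
0.3 350 rad -0.2 -0.078 tan -0.066 -0.053 tx -0.054 -0.043 ty -0.204 -0.082
shelf [(np.float64(0.36), np.float64(0.792)), (np.float64(0.4), np.float64(0.791)), (np.float64(0.44), np.float64(0.793)), (np.float64(0.48), np.float64(0.594)), (np.float64(0.52), np.float64(0.588)), (np.float64(0.56), np.float64(0.677)), (np.float64(0.6), np.float64(0.726))]
[[-0.9   0.44 -0.  ]
 [ 0.44  0.9  -0.  ]
 [ 0.   -0.   -1.  ]]
```

carry_out(
  motion="0.0137 -0.0363 0 0 0 1.46 255;0.0137 -0.0363 0 0 0 1.46 255;0.0137 -0.0363 0 0 0 1.46 255;0.0137 -0.0363 0 0 0 1.46 255;0.0137 -0.0363 0 0 0 1.46 255;0.0137 -0.0363 0 0 0 1.46 255;0.0137 -0.0363 0 0 0 1.46 255;0.0137 -0.0363 0 0 0 1.46 255;0.0137 -0.0363 0 0 0 1.46 255;0.0137 -0.0363 0 0 0 1.46 255;0.0137 -0.0363 0 0 0 1.46 255;0.0137 -0.0363 0 0 0 1.46 255;0.0137 -0.0363 0 0 0 1.46 255;0.0137 -0.0363 0 0 0 1.46 255;0.0137 -0.0363 0 0 0 1.46 255;0.0137 -0.0363 0 0 0 1.46 255;0.0137 -0.0363 0 0 0 1.46 255;0.0137 -0.0363 0 0 0 1.46 255;0 0 0 0 0 0 255;0 0 0 0 0 0 255",
  grip_force=20,
)

```text
time_s: 1.77
ee_pos: [0.49, -0.1615, 0.2046]
eef_rot: [3.141, -0.001, 3.139]
force: [-0.3, 0.8, -0.2]
grip_width: 0.0002
grip_force: 0.0
```

```bash
python3 - <<'E'
from h import *
c=shot('wrist','wrist2'); a=shot('scene','scene2'); b=shot('side','side2')
o=ctrl.get_obs(); print(o['time_s'],o['ee_pos'],o['eef_rot'],o['qpos'],o['force'],o['grip_width']); print(c['K'],c['position'],c['attitude'])
im=np.hstack([cv2.resize(x['pixels'],(400,300),interpolation=cv2.INTER_AREA) for x in (c,b)])
cv2.imwrite('pics/two2.png',im[:,:,::-1])
E
```

```text
1.9167 [ 0.48992082 -0.15940323  0.20540317] [ 3.14138168e+00 -2.65089418e-04 -3.14116765e+00] [-3.85712763e-01  2.22603133e-01  1.61846585e+00  9.91937505e-05
  1.30084870e+00 -1.95696054e+00] [-0.38923129 -0.19653428 -0.23088034] 0.0007921714791596986
[[398.92849684   0.         314.72666735]
 [  0.         398.92849684 245.4775049 ]
 [  0.           0.           1.        ]] [ 0.40783909 -0.16050708  0.38458104] [-2.86508349e-01  5.62940300e-04  1.56732229e+00]
```

View pics/two2.png

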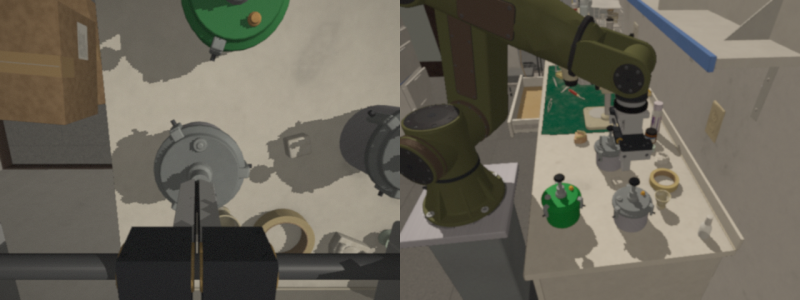

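```bash
python3 - <<'E'
from h import *
c,b,a=load('wrist2'),load('side2'),load('scene2')
P=[(0.49,-.1595,.205),(0.5165,-.162,.165),(0.478,-.162,.1)]
for x in (c,b,a): print(proj(x,P).round(0).tolist())
A=c['pixels'][200:380,210:430]; B=b['pixels'][200:320,290:450]; C=a['pixels'][200:340,330:490]
im=np.hstack([cv2.resize(x,(266,400),interpolation=cv2.INTER_CUBIC) if 0 else cv2.resize(x,None,fx=266/x.shape[1],fy=266/x.shape[1],interpolation=cv2.INTER_CUBIC)[:199] for x in (A,B,C)])
cv2.imwrite('pics/crop2.png',cv2.convertScaleAbs(im[:,:,::-1],alpha=1.3,beta=15))
E
```

```text
[[318.0, 303.0], [313.0, 315.0], [313.0, 228.0]]
[[360.0, 270.0], [374.0, 288.0], [349.0, 317.0]]
[[408.0, 262.0], [418.0, 274.0], [397.0, 312.0]]
```

View pics/crop2.png

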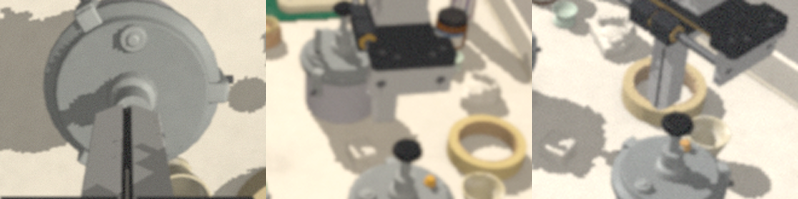

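Both knob and pin are where predicted. The fixed cameras put the knob at about (0.517, -0.162) and the wrist view at y≈-0.157. I'll use (0.517, -0.159), since the knob radius of 16 mm covers the spread. Next I move over it and descend.

carry_out(
  motion="0.014 0.0005 0 0 0 0 255;0.013 0.0005 0 0 0 0 255;0 0 -0.012 0 0 0 255;0 0 -0.012 0 0 0 255;0 0 -0.006 0 0 0 255;0 0 0 0 0 0 255;0 0 0 0 0 0 255",
)

```text
time_s: 2.5
ee_pos: [0.5171, -0.1587, 0.1759]
eef_rot: [-3.142, 0.0, -3.141]
force: [-0.4, 0.3, 0.5]
grip_width: 0.0006
grip_force: 0.0
```

```bash
python3 - <<'E'
from h import *
a=shot('scene','scene3'); b=shot('side','side3'); o=ctrl.get_obs(); print(o['ee_pos'],o['force'])
for x in (a,b): print(proj(x,[o['ee_pos'],(.517,-.161,.165)]).round(1).tolist())
A=b['pixels'][230:350,310:430]; C=a['pixels'][210:330,360:480]
cv2.imwrite('pics/crop3.png',cv2.convertScaleAbs(np.hstack([cv2.resize(x,(400,400),interpolation=cv2.INTER_CUBIC) for x in (A,C)])[:,:,::-1],alpha=1.3,beta=15))
E
```

```text
[ 0.51739078 -0.1591008   0.17631245] [-0.43123316  1.12682858 -0.32495711]
[[417.8, 267.4], [417.7, 273.2]]
[[374.5, 282.0], [374.0, 287.7]]
```

View pics/crop3.png

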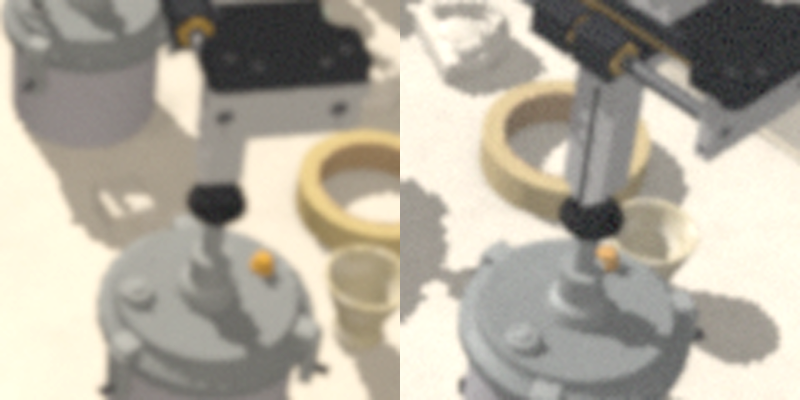

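Both views show the fingertips just above the knob, offset about 3 mm toward +x (side fingers at (377,290), knob at (375,291)). The pin boss at scene (417,311) is well clear. I'll correct the offset and make the first stroke while watching the force.

carry_out(
  motion="-0.003 0.001 0 0 0 0 255;0 0 -0.006 0 0 0 255;0 0 -0.006 0 0 0 255;0 0 -0.006 0 0 0 255;0 0 -0.006 0 0 0 255;0 0 -0.005 0 0 0 255;0 0 0 0 0 0 255;0 0 0 0 0 0 255",
)

```text
time_s: 3.27
ee_pos: [0.5143, -0.1583, 0.1466]
eef_rot: [-3.141, 0.001, 3.141]
force: [-2.0, 1.0, 9.1]
grip_width: 0.0002
grip_force: 4.4
```

carry_out(
  motion="0 0 -0.002 0 0 0 255;0 0 0 0 0 0 255;0 0 0 0 0 0 255",
)

```text
time_s: 3.52
ee_pos: [0.5143, -0.1583, 0.1452]
eef_rot: [-3.141, 0.001, 3.141]
force: [-4.6, 1.2, 13.6]
grip_width: 0.0005
grip_force: 6.7
```

carry_out(
  motion="0 0 -0.002 0 0 0 255;0 0 0 0 0 0 255;0 0 0 0 0 0 255",
)

```text
time_s: 3.77
ee_pos: [0.5145, -0.1584, 0.145]
eef_rot: [-3.141, 0.002, 3.142]
force: [-12.3, 4.5, 31.9]
grip_width: 0.0003
grip_force: 15.7
```

The stop is reached at z = 0.145, as the text says. I'll raise the plunger and make further strokes.

carry_out(
  motion="0 0 0.007 0 0 0 255;0 0 0.008 0 0 0 255;0 0 0.008 0 0 0 255;0 0 0.008 0 0 0 255;0 0 0.001 0 0 0 255;0 0 0 0 0 0 255;0 0 0 0 0 0 255;0 0 0 0 0 0 255;0 0 -0.008 0 0 0 255;0 0 -0.006 0 0 0 255;0 0 -0.006 0 0 0 255;0 0 -0.006 0 0 0 255;0 0 -0.0055 0 0 0 255;0 0 0 0 0 0 255;0 0 0 0 0 0 255;0 0 0 0 0 0 255",
)

```text
time_s: 5.1
ee_pos: [0.5147, -0.1585, 0.145]
eef_rot: [-3.141, 0.002, 3.142]
force: [-9.5, 2.6, 28.8]
grip_width: 0.0005
grip_force: 14.3
```

carry_out(
  motion="0 0 0.0075 0 0 0 255;0 0 0.008 0 0 0 255;0 0 0.008 0 0 0 255;0 0 0.008 0 0 0 255;0 0 0 0 0 0 255;0 0 0 0 0 0 255;0 0 0 0 0 0 255;0 0 0 0 0 0 255;0 0 -0.008 0 0 0 255;0 0 -0.006 0 0 0 255;0 0 -0.006 0 0 0 255;0 0 -0.006 0 0 0 255;0 0 -0.0055 0 0 0 255;0 0 0 0 0 0 255;0 0 0 0 0 0 255;0 0 0 0 0 0 255",
)

```text
time_s: 6.43
ee_pos: [0.5146, -0.1585, 0.145]
eef_rot: [-3.141, 0.002, 3.142]
force: [-9.0, 4.0, 28.3]
grip_width: 0.0005
grip_force: 14.3
```

carry_out(
  motion="0 0 0.0075 0 0 0 255;0 0 0.008 0 0 0 255;0 0 0.008 0 0 0 255;0 0 0.008 0 0 0 255;0 0 0 0 0 0 255;0 0 0 0 0 0 255;0 0 0 0 0 0 255",
)

```text
time_s: 7.02
ee_pos: [0.5139, -0.1582, 0.1736]
eef_rot: [3.141, -0.001, 3.141]
force: [1.3, -1.0, -0.5]
grip_width: 0.0006
grip_force: 0.0
```

```bash
python3 - <<'E'
from h import *
a=shot('scene','scene4'); b=shot('side','side4'); o=ctrl.get_obs(); print(o['ee_pos'],o['force'])
A=b['pixels'][230:350,310:430]; C=a['pixels'][210:330,360:480]
cv2.imwrite('pics/crop4.png',cv2.convertScaleAbs(np.hstack([cv2.resize(x,(400,400),interpolation=cv2.INTER_CUBIC) for x in (A,C)])[:,:,::-1],alpha=1.3,beta=15))
E
```

```text
[ 0.51389588 -0.1582025   0.17373197] [-0.61682704 -0.27060374 -0.06936606]
```

View pics/crop4.png

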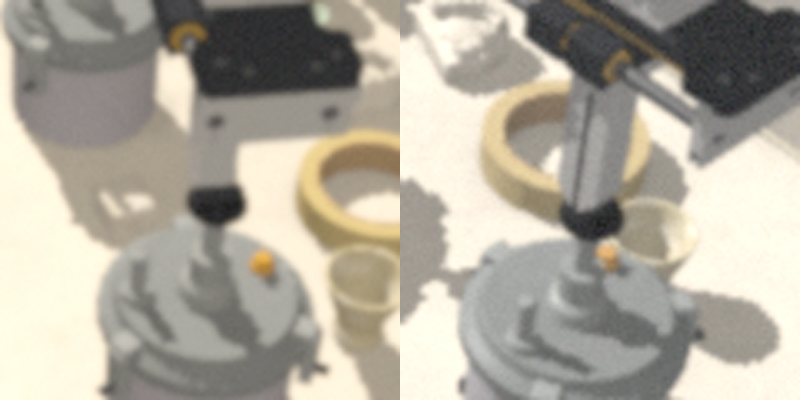

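After three strokes the pin stands partly out, with its tip at scene (417,301) and side (351,309). Extra strokes do no harm, so I'll make three more full ones.

carry_out(
  motion="0 0 -0.008 0 0 0 255;0 0 -0.006 0 0 0 255;0 0 -0.006 0 0 0 255;0 0 -0.006 0 0 0 255;0 0 -0.0055 0 0 0 255;0 0 0 0 0 0 255;0 0 0 0 0 0 255;0 0 0 0 0 0 255;0 0 0.0075 0 0 0 255;0 0 0.008 0 0 0 255;0 0 0.008 0 0 0 255;0 0 0.008 0 0 0 255;0 0 0 0 0 0 255;0 0 0 0 0 0 255;0 0 0 0 0 0 255;0 0 0 0 0 0 255",
)

```text
time_s: 8.45
ee_pos: [0.5139, -0.1582, 0.1737]
eef_rot: [3.141, -0.001, 3.141]
force: [0.2, -0.5, -0.6]
grip_width: 0.0003
grip_force: 0.0
```

carry_out(
  motion="0 0 -0.008 0 0 0 255;0 0 -0.006 0 0 0 255;0 0 -0.006 0 0 0 255;0 0 -0.006 0 0 0 255;0 0 -0.0055 0 0 0 255;0 0 0 0 0 0 255;0 0 0 0 0 0 255;0 0 0 0 0 0 255;0 0 0.0075 0 0 0 255;0 0 0.008 0 0 0 255;0 0 0.008 0 0 0 255;0 0 0.008 0 0 0 255;0 0 0 0 0 0 255;0 0 0 0 0 0 255;0 0 0 0 0 0 255;0 0 0 0 0 0 255",
)

```text
time_s: 9.78
ee_pos: [0.5139, -0.1582, 0.1737]
eef_rot: [3.141, -0.001, 3.141]
force: [0.8, 0.2, 1.2]
grip_width: 0.0004
grip_force: 0.0
```

carry_out(
  motion="0 0 -0.008 0 0 0 255;0 0 -0.006 0 0 0 255;0 0 -0.006 0 0 0 255;0 0 -0.006 0 0 0 255;0 0 -0.0055 0 0 0 255;0 0 0 0 0 0 255;0 0 0 0 0 0 255;0 0 0 0 0 0 255;0 0 0.0075 0 0 0 255;0 0 0.008 0 0 0 255;0 0 0.008 0 0 0 255;0 0 0.008 0 0 0 255;0 0 0.02 0 0 0 255;0 0 0.01 0 0 0 255;0 0 0 0 0 0 255;0 0 0 0 0 0 255",
)

```text
time_s: 11.12
ee_pos: [0.5141, -0.1583, 0.2041]
eef_rot: [-3.142, 0.0, 3.141]
force: [0.7, -0.9, -0.6]
grip_width: 0.0007
grip_force: 0.0
```

```bash
python3 - <<'E'
from h import *
a=shot('scene','scene5'); b=shot('side','side5'); o=ctrl.get_obs(); print(o['time_s'],o['ee_pos'],o['force'])
for x in (a,b): print(proj(x,[(.478,-.161,.138),(.478,-.161,.102),(.516,-.161,.165)]).round(1).tolist())
A=b['pixels'][230:350,310:430]; C=a['pixels'][210:330,360:480]
cv2.imwrite('pics/crop5.png',cv2.convertScaleAbs(np.hstack([cv2.resize(x,(400,400),interpolation=cv2.INTER_CUBIC) for x in (A,C)])[:,:,::-1],alpha=1.3,beta=15))
E
```

```text
11.2167 [ 0.51379269 -0.15814349  0.20327193] [-0.4797647  -0.10698624  0.12678362]
[[398.9, 296.1], [396.8, 311.1], [417.3, 273.5]]
[[350.3, 301.0], [349.3, 315.5], [373.4, 287.8]]
```

View pics/crop5.png

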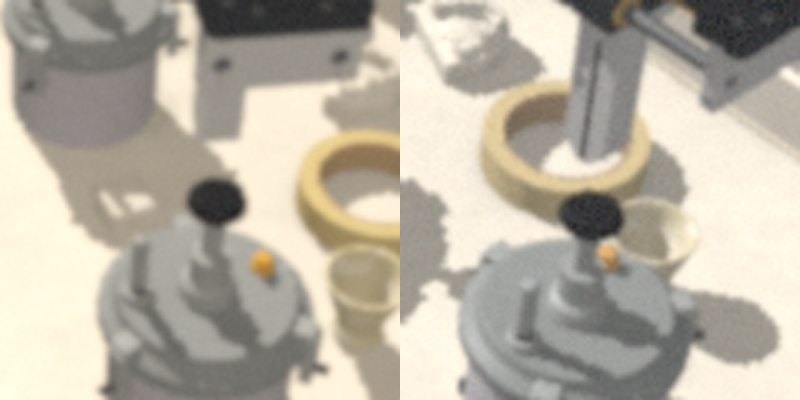

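The pin tip is at scene (398,295) and side (352,302), matching the projection of a fully-out tip at 138 mm. The knob is back up. I'll back off a little more and hand in.

carry_out(
  motion="-0.01 0 0.02 0 0 0 255;-0.02 0 0.02 0 0 0 255;-0.02 0 0.02 0 0 0 255;0 0 0 0 0 0 255;0 0 0 0 0 0 255;0 0 0 0 0 0 255",
)

```text
time_s: 11.72
ee_pos: [0.4643, -0.1582, 0.2631]
eef_rot: [3.141, -0.001, 3.141]
force: [-0.4, 0.5, 0.1]
grip_width: 0.0003
grip_force: 0.0
```

```bash
python3 -c "
from station import ctrl
o=ctrl.get_obs();print(o['time_s'],o['ee_pos'],o['force'])
print(ctrl.hand_in())"
```

```text
11.7167 [ 0.46429086 -0.15818189  0.26311381] [-0.36033663  0.53877327  0.12392128]
the job is handed in; nothing more can be done
None
```

I gave the right-hand pot six full strokes; its pin now stands fully out in both camera views, the plunger is back up, the arm is clear, and I handed the job in at 11.7 s.

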